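# Make up a table caddy at the mill refill corner

### The job

Make up the table caddy: stand the short steel mill upright in the round socket and the square glass salt shaker upright in the square pocket, and stack the two shallow white ramekins, right way up and centred between the steel guide bars, so that the top rim comes level with the tops of the bars. Set each piece down, do not drop it. Leave the look-alikes (the tall mill, the round shaker and the deep ramekin) standing where they are.

Things in the scene. Friction and masses are not known exactly. Their poses are not given: they have to be found in the camera images.
- short_mill_mid (a point): Short table mill: plain stainless steel cylinder 44 mm across and 90 mm tall, with straight sides from its foot to 71 mm up, then a low dome and a 15 mm knob. About 0.22 kg. The point is on its axis half-way up, 45 mm above its foot; z up, upright at the start.
- square_shaker_mid (a point): Square salt shaker: cobalt glass body 40 mm square and 60 mm tall under a round steel cap 34 mm across; 78 mm tall in all. About 0.16 kg. The point is on its axis half-way up, 39 mm above its foot; x and y are square to its flat sides, z up, upright at the start.
- ramekin_a_mid (a point): Shallow ramekin: bone white open straight-sided dish, 60 mm across, 25 mm tall, wall 4 mm, flat foot that rests on the rim of another. About 90 g. One of two alike. The point is on its axis half-way up, 12.5 mm above its foot; z up, upright at the start.
- ramekin_b_mid (a point): The other shallow ramekin: the same in every way (60 mm across, 25 mm tall, wall 4 mm, about 90 g; the point is on its axis 12.5 mm above its foot); z up, upright at the start.
- mill_socket (a point): Walnut holder with the ROUND socket (62 mm across, 12 mm deep, cork floor). The point is the centre of the socket's floor, 15 mm above the counter. x runs across the caddy, y along its row of holders, z up. The caddy: a fixed steel tray 124 x 330 mm, walls 14 mm high, a 22 mm high grip at each end; in it, in any order, a row of three holders 100 mm square, 106 mm from centre to centre.
- shaker_pocket (a point): Walnut holder in the caddy with the SQUARE pocket (56 mm square, 12 mm deep, cork floor, its sides along x and y). The point is the centre of the pocket's floor, 15 mm above the counter. x runs across the caddy, y along its row of holders, z up.
- ramekin_seat (a point): Flat walnut holder in the caddy for ramekins: round black inlay 68 mm across between two upright steel guide bars (22 mm wide, 3 mm thick, inner faces 41.5 mm either side of the centre along y; open towards x). The bars' tops, 50 mm above the flat top, are the full mark. The point is the centre of the flat top, 17 mm above the counter. x runs across the caddy, y along its row of holders, z up.
- tall_mill_mid (a point): Tall kitchen mill: same make, also 44 mm across, but 150 mm tall. The point is on its axis half-way up, 75 mm above its foot. z up.
- round_shaker_mid (a point): Round shaker: same cobalt glass, cap and height (78 mm), but with a round body 42 mm across. The point is on its axis half-way up, 39 mm above its foot. z up.
- deep_ramekin_mid (a point): Deep ramekin: same white ware, but 70 mm across and 46 mm tall. The point is half-way up, 23 mm above its foot. z up. The seven listed loose pieces stand on the counter, in any order, in an arc round the caddy, 100 mm or more from centre to centre; all else on the counter is farther out, 50 mm or more clear of them and under 200 mm tall.
There are look-alikes about, which are no part of the job. What is shaped like the part that bears shaker_pocket but blue is not meant.

How it is judged:
By the outcome, as a careful person would: the job done as asked, in the order asked, and still so for the second after the job is handed in, with the robot touching nothing.
It also fails if it takes over 102 s, if anything falls off the work surface, if the arm or the gripper's body presses on something with over 40 N, if the wrist force passes 120 N, or if a joint passes its speed limit or range.

### The arm

A 6-joint arm with a two-finger parallel gripper is mounted at the origin on the work surface. World frame = base frame: x ahead of the robot, y to its left, z up, the work surface at z = 0. Lengths are in m, angles in rad, forces in N, time in s.
With the tool pointing down it reaches from about 0.25 to 0.725 m from the base axis. Payload 4 kg.
Tool frame: the origin (TCP) lies midway between the tips of the shut fingers; the grasp point (between the pads) lies 19 mm behind it (env.pinch_z is the distance from the TCP to the grasp point, in m); z points along the fingers, y is the line along which they close (so a half turn about z gives the same grasp; the last joint's range is limited). The gripper opens to 85 mm and grips with 20 to 120 N. Pads are 22 mm wide; open, the fingers measure 114 mm over their backs; the gripper's body (76 mm by 85 mm) begins 54 mm behind the grasp point. The pads swing forward as they close: fully open they stand 13 mm farther back than shut.
Start: joints at [0, 0.241, 0.005, 1.335, 0, 1.571], TCP at [0.5, -0, 0.231] pointing down, gripper open.
Joint ranges: [-2.72, 2.72], [-1.05, 1.87], [-1.09, 1.28], [-1.99, 2.15], [-1.42, 1.44], [-3.14, 3.14]. Speed limits (rad/s): [2.79, 2.79, 3.14, 3.14, 3.14, 3.14].

### API

Orientations are given as [roll, pitch, yaw] about the fixed x, y, z axes, in that order (R = Rz(yaw) Ry(pitch) Rx(roll)).
In Python, from workcell import env gives the robot as it stands.
- The arm moves only by the tool servo_tool, never from a script. Its argument "steps" is a list of rows, each an object of numbers: "rx", "ry", "rz": the turn, a rotation vector about the tool's x, y, z in rad; "x", "y", "z": the shift along the tool's x, y, z in cm; "grip": the gripper command: -1 is fully open, 1 is shut, values between are in proportion. In form: [{"rx": .., "ry": .., "rz": .., "x": .., "y": .., "z": .., "grip": ..}, ...]. A call has 1 to 12 rows; each row is the pose to reach, as a shift and turn from the pose commanded when the call began, along the tool's axes at that moment; what a row does not reach only later rows make up. A row lasts 1/8 s, in which the tool goes at most 62.5 mm and 10.7 degrees, less where a joint would pass 70% of its speed; a pose out of reach is approached as far as the arm can. A call with a gripper value outside its range is refused whole. The fingers move at their own pace and stop on an object; "force" is the grip in N (left out, the last holds). Time passes only in rows, so rows that repeat a pose let the fingers close. It gives the time, the measured TCP pose, the force, the opening and the grip force at its end, in the units of the state.
- env.sense(): the state, without advancing time (a new reading comes with each control period).
- env.snapshot(name): name is "scene" or "side" or "wrist"; returns the picture (400x640x3 uint8, red, green, blue); there is no depth.
- env.camera_model(name): a dict with "camera_matrix" (3x3 intrinsics, pixels), "R" (3x3) and "t" (3): a world point X has camera coordinates R X + t; the wrist camera has in their place "mount" (4x4, takes a point from camera to tool coordinates, whose origin is the TCP and whose axes are the flange's). Camera axes: x right, y down, z forward; pixel columns grow to the right and rows downward; lengths in m; the calibration is good to about 2 mm. A picture is of the moment at which its call begins: read the wrist's pose just before it. camera_model takes no time and is no camera call.
- env.sign_off(): hands the job in; it is judged then, once.
The state is a dict: "t": time; "joints": joint angles; "qd": joint speeds; "effort": joint torques, N m; "eef_pos": TCP position; "ee_rot": TCP orientation; "ft_force": force on the tool from outside, world axes, zero at the start; "ft_torque": the same for the moment, N m; "opening": finger opening in m; "grip_force": force on a finger pad.
Only numpy, scipy, OpenCV 4.12 (cv2) and the standard library are available. Lean on these libraries where they do the work, as an engineer would, in place of code of your own. Each camera call takes 0.05 s, during which the arm holds its last target. There are 200 camera calls.

## Working session

There is one attempt and no reset: what is moved stays moved. The work goes in short steps, Python scripts to look and compute and a tool call to move; the robot and the scene stay as the last step left them, time stands still between calls to the robot, and variables do not carry over. Pictures are saved under pics/ and viewed, at most 14 in all, crops included, and the job is handed in when it is done.

Besides the shell and the picture viewer there is one more tool, called after "Request:" by a JSON object that holds its "method" and its "body", one argument or row to a line. servo_tool: Moves the arm, as the interface text tells. Its arguments: {"type":"object","properties":{"steps":{"type":"array","items":{"type":"object","properties":{"rx":{"type":"number"},"ry":{"type":"number"},"rz":{"type":"number"},"x":{"type":"number"},"y":{"type":"number"},"z":{"type":"number"},"grip":{"type":"number"}}}},"force":{"type":"number"}},"required":["steps"]}

```bash
mkdir -p pics; ls
python3 - <<'E'
from workcell import env
import cv2,numpy as np
for n in("scene","side"):
    cv2.imwrite(f"pics/{n}0.png",env.snapshot(n)[:,:,::-1]); m=env.camera_model(n)
    R=np.array(m["R"]);print(n,np.round(m["camera_matrix"],1).tolist(),np.round(-R.T@np.array(m["t"]),3),np.round(R,2).tolist())
print(env.sense(),env.pinch_z,np.round(env.camera_model("wrist")["mount"],3),env.camera_model("wrist")["camera_matrix"])
E
```

```text
pics
scene [[465.0, 0.0, 318.7], [0.0, 465.0, 202.0], [0.0, 0.0, 1.0]] [0.757 0.516 0.981] [[-0.88, 0.48, 0.02], [0.39, 0.74, -0.55], [-0.28, -0.48, -0.83]]
side [[391.9, 0.0, 321.9], [0.0, 391.9, 195.6], [0.0, 0.0, 1.0]] [0.359 0.82  0.613] [[-0.99, -0.13, 0.02], [-0.09, 0.55, -0.83], [0.09, -0.83, -0.55]]
{'t': 0.1, 'joints': array([ 3.12123977e-05,  2.41306567e-01,  3.85977165e-03,  1.33521794e+00,
       -2.85962856e-05,  1.57077077e+00]), 'qd': array([-1.05034678e-03, -1.09120064e-03,  2.11275574e-03, -1.12459577e-04,
        9.80068731e-05, -1.22244159e-04]), 'effort': array([-3.57412864e-04, -3.73140085e+01,  2.53010201e+01,  1.07858295e-02,
        2.43542411e-05, -2.54672034e-05]), 'eef_pos': array([4.99427718e-01, 6.90936385e-06, 2.30517824e-01]), 'ee_rot': array([-3.13972425e+00,  2.85484933e-05,  1.57085315e+00]), 'ft_force': array([ 0.06987362, -0.39079209, -0.2926817 ]), 'ft_torque': array([ 0.02338676, -0.0854365 , -0.03753961]), 'grip_force': 0.0, 'opening': 0.08544078568733292} 0.0187 [[ 0.001 -0.955 -0.296  0.075]
 [ 1.     0.001 -0.    -0.001]
 [ 0.001 -0.296  0.955 -0.143]
 [ 0.     0.     0.     1.   ]] [[280.04309671   0.         323.30012072]
 [  0.         280.04309671 199.35715628]
 [  0.           0.           1.        ]]
```

View pics/scene0.png

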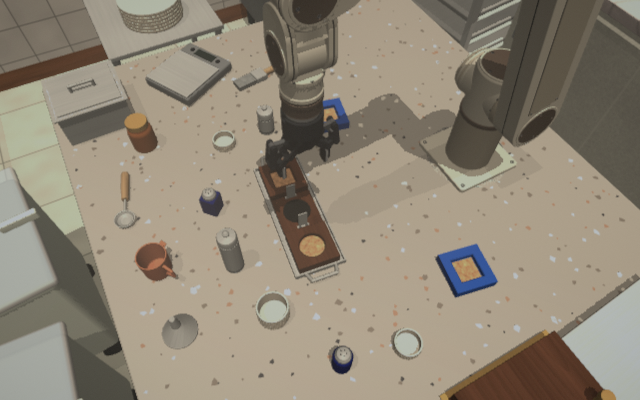

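View pics/side0.png

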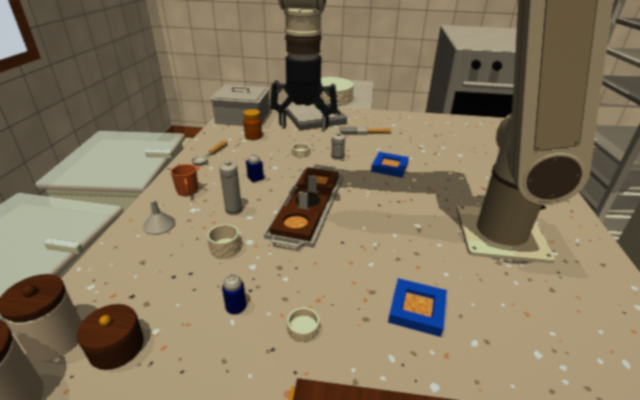

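The scene view shows the short mill (265,118), the square shaker (211,200) and the shallow ramekins (224,141) and (407,343). The tall mill is at (230,250), the deep ramekin at (272,310) and the round shaker at (343,358). In the caddy, the square pocket is at (283,180), the seat at (295,210) and the round socket at (312,245). The side view agrees. I'll zoom in for exact pixels.

```bash
cat > h.py <<'E'
from workcell import env
import cv2,numpy as np
from scipy.spatial.transform import Rotation as Ro
def ray(n,uv,z,pose=None):
    """pixel -> world point on plane z"""
    m=env.camera_model(n);K=np.array(m["camera_matrix"]);d=np.linalg.inv(K)@[uv[0],uv[1],1]
    if n=="wrist":
        M=np.array(m["mount"]);s=pose;Rt=Ro.from_euler("xyz",s["ee_rot"]).as_matrix()
        c=Rt@M[:3,3]+s["eef_pos"];d=Rt@M[:3,:3]@d
    else:
        R=np.array(m["R"]);c=-R.T@np.array(m["t"]);d=R.T@d
    return c+d*(z-c[2])/d[2]
E
python3 - <<'E'
from h import *
i=cv2.imread("pics/scene0.png")
c=cv2.resize(i[95:375,185:435],None,fx=2.1,fy=2.1,interpolation=cv2.INTER_CUBIC);cv2.imwrite("pics/c0.png",c)
hsv=cv2.cvtColor(i,cv2.COLOR_BGR2HSV)
m=cv2.inRange(hsv,(5,110,130),(22,255,255)) # cork
n,l,s,ce=cv2.connectedComponentsWithStats(m)
for k in range(1,n):
    if s[k,4]>60: print("cork",s[k],ce[k].round(1),ray("scene",ce[k],.015).round(4))
E
```

```text
cork [324 109  13  12  64] [330.  113.9] [ 0.2639 -0.2934  0.015 ]
cork [125 113  21  16 265] [134.8 120.8] [ 0.7617 -0.5237  0.015 ]
cork [300 236  25  21 296] [310.8 245.5] [0.5118 0.0568 0.015 ]
cork [135 241  31  29 209] [154.8 259. ] [ 0.844  -0.0803  0.015 ]
cork [455 258  25  23 320] [466.6 269.8] [0.2265 0.2796 0.015 ]
cork [601 390  15  10 117] [607.4 395. ] [0.1516 0.6263 0.015 ]
```

View pics/c0.png

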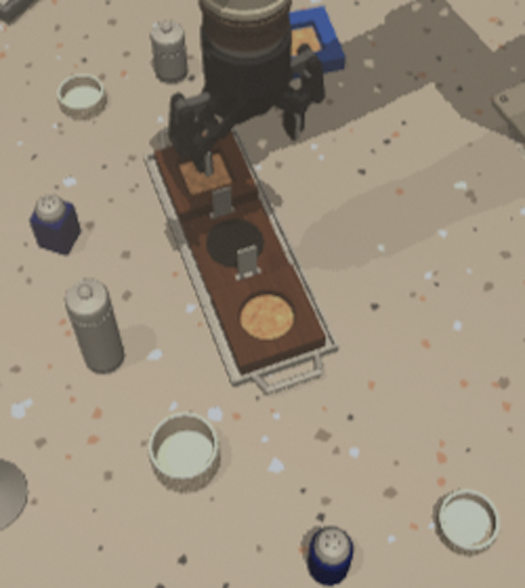

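Run:
```python
from h import *
for n,u,v,z in [("mill",168,25,.088),("shaker",49,206,.076),("ramA",81,92,.025),("ramB",467,519,.025),("tall",87,290,.148),("deep",184,445,.046),("round",332,542,.076),("socket rim",267,316,.027),("socket fl",267,317,.015),("inlay",235,243,.017),("sqfl",206,174,.015),("trayTL",150,158,.014),("trayBL",235,381,.014),("trayBR",335,348,.014)]:
    print(n,ray("scene",(u/2.1+185,v/2.1+95),z).round(4))
```

```text
mill [ 0.4423 -0.3348  0.088 ]
shaker [ 0.675  -0.1511  0.076 ]
ramA [ 0.5696 -0.3375  0.025 ]
ramB [0.4441 0.3543 0.025 ]
tall [0.6849 0.0133 0.148 ]
deep [0.6585 0.1626 0.046 ]
round [0.5821 0.3218 0.076 ]
socket rim [0.512  0.0639 0.027 ]
socket fl [0.5095 0.0593 0.015 ]
inlay [ 0.4971 -0.0437  0.017 ]
sqfl [ 0.4823 -0.1513  0.015 ]
trayTL [ 0.5326 -0.2067  0.014 ]
trayBL [0.5761 0.1113 0.014 ]
trayBR [0.4614 0.1279 0.014 ]
```

The points fit: holders about 107 mm apart, caddy yaw about -8°. I'll move above the mill with the fingers aligned across the caddy.

Request:
{"method": "servo_tool", "body": {
  "steps": [
    {"x": -5.5,"y": -1,"rz": 0.14,"grip": -1},
    {"x": -11.5,"y": -2,"rz": 0.14,"grip": -1},
    {"x": -17.5,"y": -3,"rz": 0.14,"grip": -1},
    {"x": -23.5,"y": -4,"rz": 0.14,"grip": -1},
    {"x": -29,"y": -5,"rz": 0.14,"grip": -1},
    {"x": -32.5,"y": -5.7,"rz": 0.14,"grip": -1},
    {"x": -33.5,"y": -5.7,"rz": 0.14,"grip": -1},
    {"x": -33.5,"y": -5.7,"rz": 0.14,"grip": -1},
    {"x": -33.5,"y": -5.7,"rz": 0.14,"grip": -1},
    {"x": -33.5,"y": -5.7,"rz": 0.14,"grip": -1}
  ]
}}

```text
$.steps[0]: bad value
```

Run:
```python
from h import *
import pickle
s=env.sense();w=env.snapshot("wrist")[:,:,::-1];sc=env.snapshot("scene")[:,:,::-1]
print(s["t"],s["eef_pos"],s["ee_rot"],s["opening"])
cv2.imwrite("pics/w1.png",w);cv2.imwrite("pics/s1.png",sc);pickle.dump(s,open("w1.pkl","wb"))
c=cv2.resize(sc[155:295,190:370],None,fx=3,fy=3,interpolation=cv2.INTER_CUBIC)
ww=np.zeros((600,800,3),np.uint8);ww[:320,:512]=cv2.resize(w,(512,320));cv2.imwrite("pics/c1.png",c)
```

```text
0.1 [4.99427718e-01 6.90936385e-06 2.30517824e-01] [-3.13972425e+00  2.85484933e-05  1.57085315e+00] 0.08544078568733292
```

View pics/w1.png

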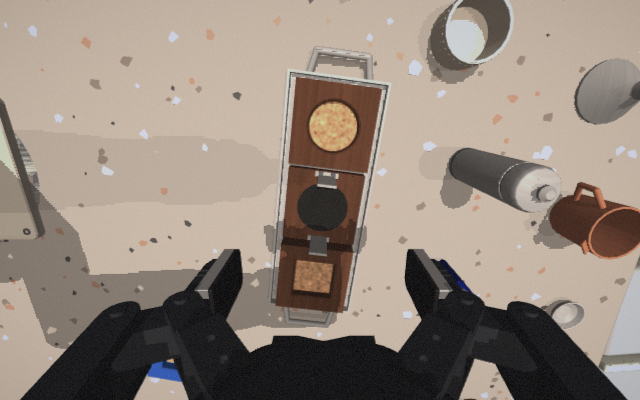

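View pics/c1.png

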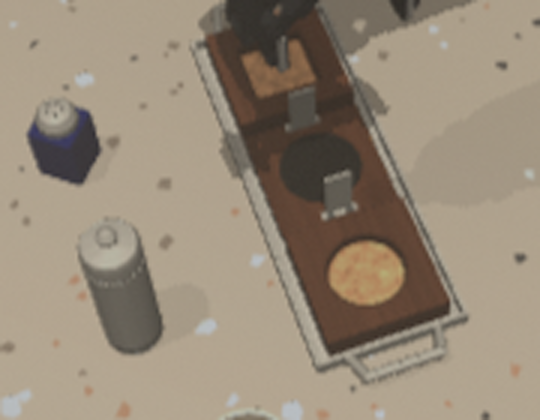

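The move was refused (bad value, probably missing keys), so the arm hasn't moved. This wrist view does show the caddy well: socket (333,127), inlay (322,208) and square floor (314,277). I'll measure from it.

Request:
{"method": "servo_tool", "body": {
  "steps": [
    {"rx": 0,"ry": 0,"rz": 0.14,"x": -5.5,"y": -1,"z": 0,"grip": -1},
    {"rx": 0,"ry": 0,"rz": 0.14,"x": -11.5,"y": -2,"z": 0,"grip": -1},
    {"rx": 0,"ry": 0,"rz": 0.14,"x": -17.5,"y": -3,"z": 0,"grip": -1},
    {"rx": 0,"ry": 0,"rz": 0.14,"x": -23.5,"y": -4,"z": 0,"grip": -1},
    {"rx": 0,"ry": 0,"rz": 0.14,"x": -29,"y": -5,"z": 0,"grip": -1},
    {"rx": 0,"ry": 0,"rz": 0.14,"x": -32.5,"y": -5.7,"z": 0,"grip": -1},
    {"rx": 0,"ry": 0,"rz": 0.14,"x": -33.5,"y": -5.7,"z": 0,"grip": -1},
    {"rx": 0,"ry": 0,"rz": 0.14,"x": -33.5,"y": -5.7,"z": 0,"grip": -1},
    {"rx": 0,"ry": 0,"rz": 0.14,"x": -33.5,"y": -5.7,"z": 0,"grip": -1},
    {"rx": 0,"ry": 0,"rz": 0.14,"x": -33.5,"y": -5.7,"z": 0,"grip": -1}
  ]
}}

```text
t: 1.45
eef_pos: [0.4435, -0.3337, 0.2315]
ee_rot: [3.141, -0.0, 1.433]
ft_force: [-0.7, -0.0, -0.2]
opening: 0.0851
grip_force: 0.0
```

Run:
```python
from h import *
import pickle
s=pickle.load(open("w1.pkl","rb"));i=cv2.imread("pics/w1.png");hsv=cv2.cvtColor(i,cv2.COLOR_BGR2HSV)
m=cv2.inRange(hsv,(5,90,100),(25,255,255));m[:, :280]=0;m[:,375:]=0;m[310:]=0
cs,_=cv2.findContours(m,cv2.RETR_EXTERNAL,cv2.CHAIN_APPROX_NONE)
for c in cs:
    if cv2.contourArea(c)>200:
        (u,v),wh,a=cv2.minAreaRect(c);print("cork",u,v,wh,a,ray("wrist",(u,v),.015,s).round(4),ray("wrist",(u,v),.027,s).round(4))
m=((hsv[:,:,2]<60)&(hsv[:,:,1]<90)).astype(np.uint8);m[:170]=0;m[240:]=0;m[:,:290]=0;m[:,355:]=0
c=max(cv2.findContours(m,0,1)[0],key=cv2.contourArea);b=cv2.boundingRect(c);print("inlay",b);print(ray("wrist",(b[0]+b[2]/2,208),.017,s))
for p in[(290,71),(390,84),(273,303),(350,311)]:print(ray("wrist",p,.014,s).round(4))
s=env.sense();pickle.dump(s,open("w2.pkl","wb"));print(s["t"],s["eef_pos"],s["ee_rot"])
w=env.snapshot("wrist")[:,:,::-1];cv2.imwrite("pics/w2.png",w)
```

```text
cork 312.7621765136719 276.1402587890625 (36.88413619995117, 29.706085205078125) 6.34019136428833 [ 0.4829 -0.1533  0.015 ] [ 0.4834 -0.1457  0.027 ]
cork 342.1579284667969 280.534912109375 (10.53264331817627, 57.52581787109375) 9.29330825805664 [ 0.526  -0.1606  0.015 ] [ 0.5251 -0.1527  0.027 ]
cork 291.4839172363281 204.51512145996094 (14.118107795715332, 43.22889709472656) 1.7899105548858643 [ 0.4553 -0.043   0.015 ] [ 0.4567 -0.039   0.027 ]
cork 345.62103271484375 200.69314575195312 (25.16843032836914, 52.809200286865234) 8.53076457977295 [ 0.5281 -0.0374  0.015 ] [ 0.5271 -0.0337  0.027 ]
cork 332.5 126.0 (48.0, 47.0) 90.0 [0.5094 0.0595 0.015 ] [0.509  0.0601 0.027 ]
cork 343.4203796386719 126.1690902709961 (61.1633415222168, 86.38997650146484) 6.788974761962891 [0.5229 0.0593 0.015 ] [0.5221 0.0599 0.027 ]
cork 302.4671936035156 120.86065673828125 (21.185365676879883, 86.55218505859375) 5.19442892074585 [0.4723 0.0656 0.015 ] [0.4732 0.0659 0.027 ]
inlay (298, 185, 49, 46)
[ 0.49707166 -0.04718851  0.017     ]
[0.4587 0.1221 0.014 ]
[0.5773 0.108  0.014 ]
[ 0.422  -0.2008  0.014 ]
[ 0.5393 -0.2149  0.014 ]
1.45 [ 0.44345539 -0.33372809  0.23149504] [ 3.14149220e+00 -1.33483289e-04  1.43284907e+00]
```

View pics/w2.png

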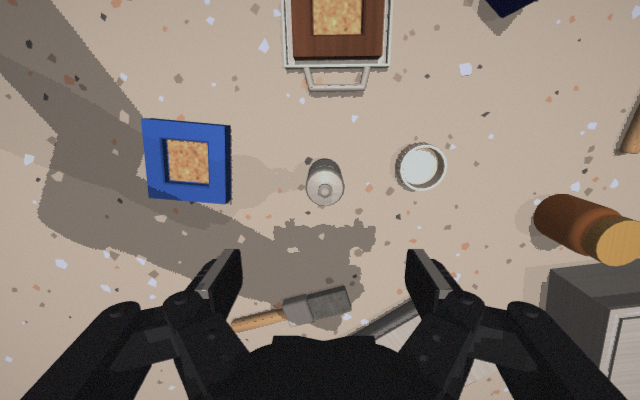

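Run:
```python
from h import *
import pickle
s=pickle.load(open("w2.pkl","rb"))
for n,p,z in[("knob",(325,190),.09),("body top front",(325,186),.071),("ramA",(421,167),.025),("ramA_foot",(420,166),.004)]:print(n,ray("wrist",p,z,s).round(4))
```

```text
knob [ 0.444  -0.3362  0.09  ]
body top front [ 0.4441 -0.3368  0.071 ]
ramA [ 0.5659 -0.3406  0.025 ]
ramA_foot [ 0.5714 -0.3439  0.004 ]
```

Request:
{"method": "servo_tool", "body": {
  "steps": [
    {"rx": 0,"ry": 0,"rz": -0.02,"x": -0.2,"y": 0,"z": 5,"grip": -1},
    {"rx": 0,"ry": 0,"rz": -0.02,"x": -0.2,"y": 0,"z": 10,"grip": -1},
    {"rx": 0,"ry": 0,"rz": -0.02,"x": -0.2,"y": 0,"z": 15,"grip": -1},
    {"rx": 0,"ry": 0,"rz": -0.02,"x": -0.2,"y": 0,"z": 18.5,"grip": -1},
    {"rx": 0,"ry": 0,"rz": -0.02,"x": -0.2,"y": 0,"z": 20,"grip": -1},
    {"rx": 0,"ry": 0,"rz": -0.02,"x": -0.2,"y": 0,"z": 20,"grip": -1},
    {"rx": 0,"ry": 0,"rz": -0.02,"x": -0.2,"y": 0,"z": 20,"grip": 1},
    {"rx": 0,"ry": 0,"rz": -0.02,"x": -0.2,"y": 0,"z": 20,"grip": 1},
    {"rx": 0,"ry": 0,"rz": -0.02,"x": -0.2,"y": 0,"z": 20,"grip": 1},
    {"rx": 0,"ry": 0,"rz": -0.02,"x": -0.2,"y": 0,"z": 20,"grip": 1},
    {"rx": 0,"ry": 0,"rz": -0.02,"x": -0.2,"y": 0,"z": 20,"grip": 1},
    {"rx": 0,"ry": 0,"rz": -0.02,"x": -0.2,"y": 0,"z": 20,"grip": 1}
  ],
  "force": 40
}}

```text
t: 3.0
eef_pos: [0.4438, -0.3378, 0.033]
ee_rot: [3.139, 0.002, 1.451]
ft_force: [0.6, 0.6, 6.0]
opening: 0.0426
grip_force: 40.0
```

Request:
{"method": "servo_tool", "body": {
  "steps": [
    {"rx": 0,"ry": 0,"rz": 0,"x": 0,"y": 0,"z": -4,"grip": 1},
    {"rx": 0,"ry": 0,"rz": 0,"x": 0,"y": 0,"z": -10,"grip": 1},
    {"rx": 0,"ry": 0,"rz": 0,"x": 3,"y": 0.2,"z": -13,"grip": 1},
    {"rx": 0,"ry": 0,"rz": 0,"x": 8.5,"y": 0.4,"z": -13,"grip": 1},
    {"rx": 0,"ry": 0,"rz": 0,"x": 14.5,"y": 0.7,"z": -13,"grip": 1},
    {"rx": 0,"ry": 0,"rz": 0,"x": 20.5,"y": 1,"z": -13,"grip": 1},
    {"rx": 0,"ry": 0,"rz": 0,"x": 26.5,"y": 1.3,"z": -13,"grip": 1},
    {"rx": 0,"ry": 0,"rz": 0,"x": 32,"y": 1.6,"z": -13,"grip": 1},
    {"rx": 0,"ry": 0,"rz": 0,"x": 37,"y": 1.8,"z": -13,"grip": 1},
    {"rx": 0,"ry": 0,"rz": 0,"x": 40.2,"y": 1.9,"z": -13,"grip": 1},
    {"rx": 0,"ry": 0,"rz": 0,"x": 40.2,"y": 1.9,"z": -13,"grip": 1},
    {"rx": 0,"ry": 0,"rz": 0,"x": 40.2,"y": 1.9,"z": -13,"grip": 1}
  ]
}}

```text
t: 4.5
eef_pos: [0.5092, 0.0595, 0.161]
ee_rot: [-3.141, 0.001, 1.451]
ft_force: [-0.3, 0.5, -1.7]
opening: 0.0427
grip_force: 41.3
```

Run:
```python
from h import *
s=env.sense();print(s["eef_pos"],s["ee_rot"],s["ft_force"])
w=env.snapshot("wrist")[:,:,::-1];a=env.snapshot("scene")[:,:,::-1];b=env.snapshot("side")[:,:,::-1]
cv2.imwrite("pics/m.png",np.vstack([np.hstack([cv2.resize(w,(480,300)),cv2.resize(a[120:300,180:370],(317,300))]),np.hstack([cv2.resize(b[60:260,200:400],(300,300)),np.zeros((300,497,3),np.uint8)])]))
```

```text
[0.50923963 0.05948067 0.16102584] [-3.14074725e+00  6.86164748e-04  1.45083427e+00] [-0.34606491  0.46479095 -1.74680547]
```

View pics/m.png

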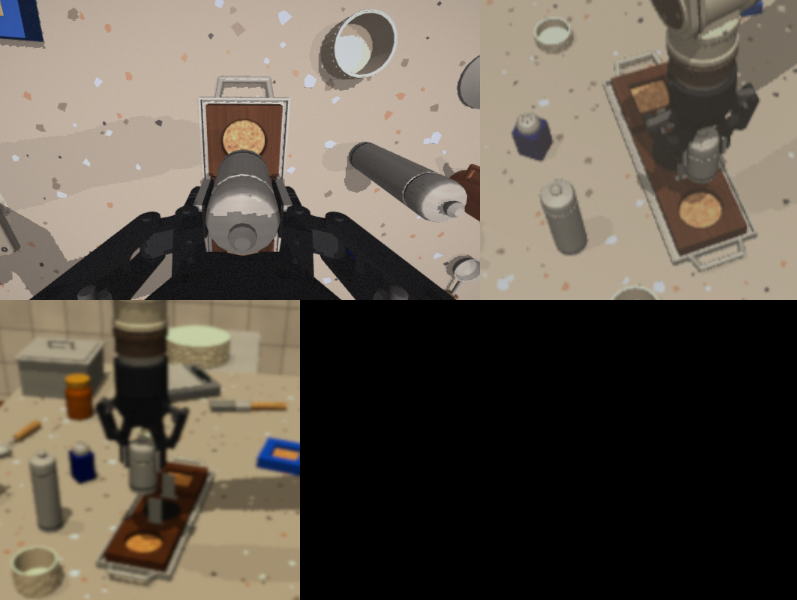

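The mill is held upright about 11 cm above the socket. Lowering it.

Request:
{"method": "servo_tool", "body": {
  "steps": [
    {"rx": 0,"ry": 0,"rz": 0,"x": 0,"y": 0.1,"z": 4,"grip": 1},
    {"rx": 0,"ry": 0,"rz": 0,"x": 0,"y": 0.1,"z": 8,"grip": 1},
    {"rx": 0,"ry": 0,"rz": 0,"x": 0,"y": 0.1,"z": 9.8,"grip": 1},
    {"rx": 0,"ry": 0,"rz": 0,"x": 0,"y": 0.1,"z": 10.4,"grip": 1},
    {"rx": 0,"ry": 0,"rz": 0,"x": 0,"y": 0.1,"z": 10.8,"grip": 1},
    {"rx": 0,"ry": 0,"rz": 0,"x": 0,"y": 0.1,"z": 11.0,"grip": 1},
    {"rx": 0,"ry": 0,"rz": 0,"x": 0,"y": 0.1,"z": 11.0,"grip": 1},
    {"rx": 0,"ry": 0,"rz": 0,"x": 0,"y": 0.1,"z": 11.0,"grip": 1}
  ]
}}

```text
t: 5.65
eef_pos: [0.5111, 0.0598, 0.0519]
ee_rot: [3.141, -0.0, 1.451]
ft_force: [-0.3, 0.5, -1.4]
opening: 0.0428
grip_force: 41.3
```

Request:
{"method": "servo_tool", "body": {
  "steps": [
    {"rx": 0,"ry": 0,"rz": 0,"x": 0,"y": 0,"z": 0.2,"grip": 1},
    {"rx": 0,"ry": 0,"rz": 0,"x": 0,"y": 0,"z": 0.3,"grip": 1},
    {"rx": 0,"ry": 0,"rz": 0,"x": 0,"y": 0,"z": 0.35,"grip": 1},
    {"rx": 0,"ry": 0,"rz": 0,"x": 0,"y": 0,"z": 0.35,"grip": 1}
  ]
}}

```text
t: 6.15
eef_pos: [0.5107, 0.0598, 0.048]
ee_rot: [3.141, -0.0, 1.451]
ft_force: [-1.3, 0.0, 1.2]
opening: 0.0427
grip_force: 41.5
```

Request:
{"method": "servo_tool", "body": {
  "steps": [
    {"rx": 0,"ry": 0,"rz": 0,"x": 0,"y": 0,"z": 0.3,"grip": -0.1},
    {"rx": 0,"ry": 0,"rz": 0,"x": 0,"y": 0,"z": 0.2,"grip": -0.45},
    {"rx": 0,"ry": 0,"rz": 0,"x": 0,"y": 0,"z": 0,"grip": -0.45},
    {"rx": 0,"ry": 0,"rz": 0,"x": 0,"y": 0,"z": -4,"grip": -0.45},
    {"rx": 0,"ry": 0,"rz": 0,"x": 0,"y": 0,"z": -10,"grip": -0.45},
    {"rx": 0,"ry": 0,"rz": 0,"x": 0,"y": 0,"z": -16,"grip": -1},
    {"rx": 0,"ry": 0,"rz": 0,"x": -4,"y": 4,"z": -18,"grip": -1},
    {"rx": 0,"ry": 0,"rz": 0,"x": -8,"y": 8,"z": -18,"grip": -1},
    {"rx": 0,"ry": 0,"rz": 0,"x": -12,"y": 12,"z": -18,"grip": -1},
    {"rx": 0,"ry": 0,"rz": 0,"x": -16,"y": 16,"z": -18,"grip": -1},
    {"rx": 0,"ry": 0,"rz": 0,"x": -19,"y": 18.5,"z": -18,"grip": -1},
    {"rx": 0,"ry": 0,"rz": 0,"x": -19,"y": 18.5,"z": -18,"grip": -1}
  ]
}}

```text
t: 7.65
eef_pos: [0.6722, -0.154, 0.2259]
ee_rot: [-3.14, 0.0, 1.447]
ft_force: [0.3, -0.3, 0.3]
opening: 0.085
grip_force: 0.0
```

Run:
```python
from h import *
import pickle
s=env.sense();print(s["eef_pos"],s["ee_rot"],s["joints"]);pickle.dump(s,open("w3.pkl","wb"))
w=env.snapshot("wrist")[:,:,::-1];a=env.snapshot("scene")[:,:,::-1]
cv2.imwrite("pics/w3.png",w);cv2.imwrite("pics/m3.png",np.hstack([w[:300,140:560],cv2.resize(a[120:300,180:370],(317,300))]))
```

```text
[ 0.67221173 -0.15398764  0.22591132] [-3.14018730e+00  2.23887952e-04  1.44692038e+00] [-2.25030245e-01  6.50428742e-01  6.23684820e-01  1.54542797e+00
 -3.64658842e-04  1.46964243e+00]
```

View pics/m3.png

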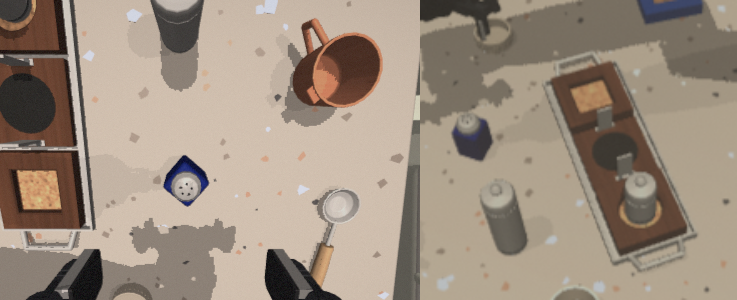

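The mill stands in the socket. The square shaker is at wrist pixel (326,186) and sits diagonally, so I need its yaw.

Run:
```python
from h import *
import pickle
s=pickle.load(open("w3.pkl","rb"));i=cv2.imread("pics/w3.png");hsv=cv2.cvtColor(i,cv2.COLOR_BGR2HSV)
m=cv2.inRange(hsv,(100,90,20),(135,255,255));m[:130]=0;m[230:]=0;m[:,:270]=0;m[:,390:]=0
c=max(cv2.findContours(m,0,1)[0],key=cv2.contourArea);h=cv2.convexHull(c)
print(cv2.approxPolyDP(h,3,True).reshape(-1,2).tolist())
cap=cv2.inRange(hsv,(0,0,110),(180,60,255));cap[cv2.fillConvexPoly(np.zeros_like(cap),h,1)==0]=0
ys,xs=np.nonzero(cap);(u,v)=((xs.min()+xs.max())/2,(ys.min()+ys.max())/2);print(u,v,np.ptp(xs),np.ptp(ys),ray("wrist",(u,v),.074,s))
P=np.array([ray("wrist",p[0],.06,s)[:2] for p in h]);print((P*1e3).round().tolist())
print(cv2.minAreaRect((P*1000).astype(np.float32)))
cv2.imwrite("pics/z3.png",cv2.resize(i[140:220,280:380],None,fx=6,fy=6,interpolation=cv2.INTER_CUBIC))
```

```text
[[325, 156], [343, 171], [347, 184], [340, 192], [312, 194], [304, 187], [307, 174]]
325.5 183.0 29 22 [ 0.67377719 -0.15158243  0.074     ]
[[677.0, -125.0], [680.0, -127.0], [687.0, -135.0], [695.0, -144.0], [695.0, -146.0], [697.0, -152.0], [698.0, -156.0], [698.0, -159.0], [695.0, -162.0], [689.0, -168.0], [657.0, -166.0], [651.0, -161.0], [649.0, -157.0], [649.0, -153.0], [651.0, -149.0], [654.0, -142.0], [661.0, -136.0], [668.0, -129.0], [674.0, -124.0]]
((673.7254638671875, -152.89041137695312), (43.30847930908203, 42.549163818359375), 42.320411682128906)
```

View pics/z3.png

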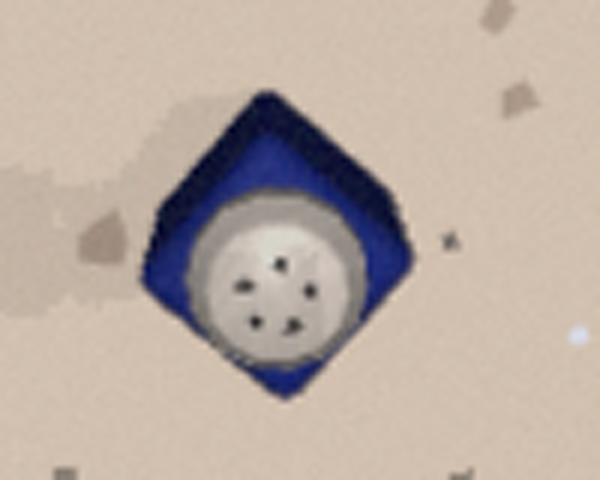

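Run:
```python
from h import *
import pickle
s=pickle.load(open("w3.pkl","rb"))
L,B,R=[ray("wrist",(280+a/6-.4,140+b/6-.4),.06,s)[:2] for a,b in((142,280),(287,398),(413,262))]
print(L,B,R,"ctr",(L+R)/2,np.linalg.norm(B-L),np.linalg.norm(R-B))
for v in(B-L,R-B):print(np.degrees(np.arctan2(v[1],v[0])))
print("cap",ray("wrist",(280+280/6-.4,140+295/6-.4),.078,s))
```

```text
[ 0.64787085 -0.15574048] [ 0.67237993 -0.18251588] [ 0.69920494 -0.1584987 ] ctr [ 0.67353789 -0.15711959] 0.03629899478263423 0.03600563513645909
-47.53031410491696
41.83897555214824
cap [ 0.67392773 -0.15702277  0.078     ]
```

Request:
{"method": "servo_tool", "body": {
  "steps": [
    {"rx": 0,"ry": 0,"rz": 0.18,"x": -0.2,"y": 0.2,"z": 2,"grip": -1},
    {"rx": 0,"ry": 0,"rz": 0.36,"x": -0.2,"y": 0.2,"z": 5,"grip": -1},
    {"rx": 0,"ry": 0,"rz": 0.54,"x": -0.2,"y": 0.2,"z": 8,"grip": -1},
    {"rx": 0,"ry": 0,"rz": 0.71,"x": -0.2,"y": 0.2,"z": 11,"grip": -1},
    {"rx": 0,"ry": 0,"rz": 0.71,"x": -0.2,"y": 0.2,"z": 15,"grip": -1},
    {"rx": 0,"ry": 0,"rz": 0.71,"x": -0.2,"y": 0.2,"z": 18.5,"grip": -1},
    {"rx": 0,"ry": 0,"rz": 0.71,"x": -0.2,"y": 0.2,"z": 20.3,"grip": -1},
    {"rx": 0,"ry": 0,"rz": 0.71,"x": -0.2,"y": 0.2,"z": 20.3,"grip": -1},
    {"rx": 0,"ry": 0,"rz": 0.71,"x": -0.2,"y": 0.2,"z": 20.3,"grip": -1}
  ]
}}

```text
t: 8.88
eef_pos: [0.6747, -0.1531, 0.0269]
ee_rot: [3.139, -0.002, 0.741]
ft_force: [-0.0, -0.4, 0.8]
opening: 0.0856
grip_force: 0.0
```

Request:
{"method": "servo_tool", "body": {
  "steps": [
    {"rx": 0,"ry": 0,"rz": 0,"x": -0.25,"y": 0.15,"z": 0.4,"grip": -1},
    {"rx": 0,"ry": 0,"rz": 0,"x": -0.25,"y": 0.15,"z": 0.4,"grip": -0.1},
    {"rx": 0,"ry": 0,"rz": 0,"x": -0.25,"y": 0.15,"z": 0.4,"grip": 1},
    {"rx": 0,"ry": 0,"rz": 0,"x": -0.25,"y": 0.15,"z": 0.4,"grip": 1},
    {"rx": 0,"ry": 0,"rz": 0,"x": -0.25,"y": 0.15,"z": 0.4,"grip": 1},
    {"rx": 0,"ry": 0,"rz": 0,"x": -0.25,"y": 0.15,"z": 0.4,"grip": 1},
    {"rx": 0,"ry": 0,"rz": 0,"x": -0.25,"y": 0.15,"z": 0.4,"grip": 1},
    {"rx": 0,"ry": 0,"rz": 0,"x": -0.25,"y": 0.15,"z": 0.4,"grip": 1}
  ],
  "force": 40
}}

```text
t: 9.88
eef_pos: [0.6729, -0.1563, 0.0212]
ee_rot: [3.141, -0.0, 0.741]
ft_force: [0.7, -1.3, 3.1]
opening: 0.0396
grip_force: 41.1
```

Request:
{"method": "servo_tool", "body": {
  "steps": [
    {"rx": 0,"ry": 0,"rz": 0,"x": 0,"y": 0,"z": -4,"grip": 1},
    {"rx": 0,"ry": 0,"rz": 0,"x": 0,"y": 0,"z": -9,"grip": 1},
    {"rx": 0,"ry": 0,"rz": -0.12,"x": -2,"y": -2,"z": -12,"grip": 1},
    {"rx": 0,"ry": 0,"rz": -0.28,"x": -5,"y": -5,"z": -12,"grip": 1},
    {"rx": 0,"ry": 0,"rz": -0.45,"x": -8.5,"y": -8.2,"z": -12,"grip": 1},
    {"rx": 0,"ry": 0,"rz": -0.62,"x": -12,"y": -11.5,"z": -12,"grip": 1},
    {"rx": 0,"ry": 0,"rz": -0.71,"x": -13.5,"y": -13,"z": -12,"grip": 1},
    {"rx": 0,"ry": 0,"rz": -0.71,"x": -13.5,"y": -13,"z": -12,"grip": 1},
    {"rx": 0,"ry": 0,"rz": -0.71,"x": -13.5,"y": -13,"z": -12,"grip": 1}
  ]
}}

```text
t: 11.0
eef_pos: [0.4858, -0.1512, 0.1406]
ee_rot: [3.141, -0.0, 1.45]
ft_force: [0.9, 0.2, -1.6]
opening: 0.0395
grip_force: 41.1
```

Run:
```python
from h import *
s=env.sense();print(s["eef_pos"],s["ee_rot"],s["ft_force"])
w=env.snapshot("wrist")[:,:,::-1];a=env.snapshot("scene")[:,:,::-1];b=env.snapshot("side")[:,:,::-1]
cv2.imwrite("pics/m4.png",np.hstack([w[:300,140:500],cv2.resize(b[100:260,210:380],(319,300))]))
```

```text
[ 0.48584925 -0.15118188  0.1406321 ] [ 3.14122540e+00 -2.53240523e-04  1.45002915e+00] [ 0.901839    0.16104448 -1.57447757]
```

View pics/m4.png

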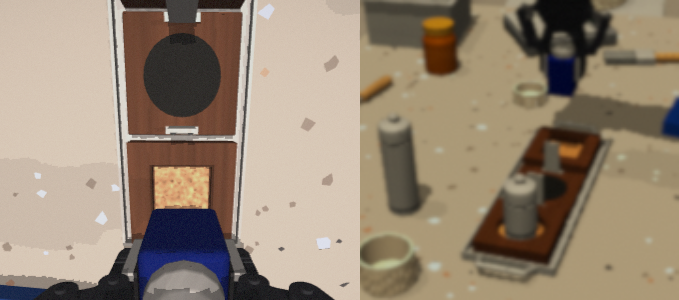

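The shaker is square to the pocket (cork at wrist crop (182,188)). Lowering it.

Request:
{"method": "servo_tool", "body": {
  "steps": [
    {"rx": 0,"ry": 0,"rz": 0,"x": 0,"y": 0,"z": 4,"grip": 1},
    {"rx": 0,"ry": 0,"rz": 0,"x": 0,"y": 0,"z": 7.5,"grip": 1},
    {"rx": 0,"ry": 0,"rz": 0,"x": 0,"y": 0,"z": 9.2,"grip": 1},
    {"rx": 0,"ry": 0,"rz": 0,"x": 0,"y": 0,"z": 9.8,"grip": 1},
    {"rx": 0,"ry": 0,"rz": 0,"x": 0,"y": 0,"z": 10.1,"grip": 1},
    {"rx": 0,"ry": 0,"rz": 0,"x": 0,"y": 0,"z": 10.3,"grip": 1},
    {"rx": 0,"ry": 0,"rz": 0,"x": 0,"y": 0,"z": 10.4,"grip": 1},
    {"rx": 0,"ry": 0,"rz": 0,"x": 0,"y": 0,"z": 10.4,"grip": 1}
  ]
}}

```text
t: 12.15
eef_pos: [0.4855, -0.1514, 0.0373]
ee_rot: [3.141, 0.0, 1.451]
ft_force: [0.2, -0.2, -1.6]
opening: 0.0396
grip_force: 41.1
```

Request:
{"method": "servo_tool", "body": {
  "steps": [
    {"rx": 0,"ry": 0,"rz": 0,"x": 0,"y": 0,"z": 0.1,"grip": 1},
    {"rx": 0,"ry": 0,"rz": 0,"x": 0,"y": 0,"z": 0.2,"grip": 1},
    {"rx": 0,"ry": 0,"rz": 0,"x": 0,"y": 0,"z": 0.2,"grip": 1}
  ]
}}

```text
t: 12.52
eef_pos: [0.4855, -0.1514, 0.0362]
ee_rot: [3.14, 0.0, 1.451]
ft_force: [-2.6, 0.4, 6.8]
opening: 0.0398
grip_force: 42.2
```

Request:
{"method": "servo_tool", "body": {
  "steps": [
    {"rx": 0,"ry": 0,"rz": 0,"x": 0,"y": 0,"z": 0,"grip": -0.1},
    {"rx": 0,"ry": 0,"rz": 0,"x": 0,"y": 0,"z": 0,"grip": -0.45},
    {"rx": 0,"ry": 0,"rz": 0,"x": 0,"y": 0,"z": -0.5,"grip": -0.45},
    {"rx": 0,"ry": 0,"rz": 0,"x": 0,"y": 0,"z": -4,"grip": -0.45},
    {"rx": 0,"ry": 0,"rz": 0,"x": 0,"y": 0,"z": -10,"grip": -0.45},
    {"rx": 0,"ry": 0,"rz": 0,"x": -2,"y": 1,"z": -15,"grip": -1},
    {"rx": 0,"ry": 0,"rz": 0,"x": -7,"y": 4,"z": -16,"grip": -1},
    {"rx": 0,"ry": 0,"rz": 0,"x": -12,"y": 7,"z": -16,"grip": -1},
    {"rx": 0,"ry": 0,"rz": 0,"x": -16,"y": 9.5,"z": -16,"grip": -1},
    {"rx": 0,"ry": 0,"rz": 0,"x": -17.8,"y": 10.5,"z": -16,"grip": -1},
    {"rx": 0,"ry": 0,"rz": 0,"x": -17.8,"y": 10.5,"z": -16,"grip": -1},
    {"rx": 0,"ry": 0,"rz": 0,"x": -17.8,"y": 10.5,"z": -16,"grip": -1}
  ]
}}

```text
t: 14.02
eef_pos: [0.5678, -0.3397, 0.1946]
ee_rot: [-3.141, -0.001, 1.451]
ft_force: [0.4, -0.3, 0.2]
opening: 0.0854
grip_force: 0.0
```

Run:
```python
from h import *
s=env.sense();print(s["eef_pos"],s["ee_rot"])
w=env.snapshot("wrist")[:,:,::-1];a=env.snapshot("scene")[:,:,::-1]
cv2.imwrite("pics/w5.png",w)
hsv=cv2.cvtColor(np.ascontiguousarray(w),cv2.COLOR_BGR2HSV)
m=cv2.inRange(hsv,(0,0,175),(180,60,255));m[:120]=0;m[240:]=0;m[:,:240]=0;m[:,410:]=0
cs=[c for c in cv2.findContours(m,0,1)[0] if cv2.contourArea(c)>150]
for c in cs:
    e=cv2.fitEllipse(c);print(cv2.boundingRect(c),e,ray("wrist",e[0],.025,s))
cv2.imwrite("pics/m5.png",np.hstack([w[:300,140:500],cv2.resize(a[120:300,180:370],(317,300))]))
```

```text
[ 0.5677553  -0.33973418  0.19464685] [-3.14075289e+00 -7.11575335e-04  1.45112048e+00]
(240, 120, 170, 120) ((324.48126220703125, 176.39529418945312), (129.76548767089844, 210.81346130371094), 90.13098907470703) [ 0.56875595 -0.33371823  0.025     ]
```

View pics/m5.png

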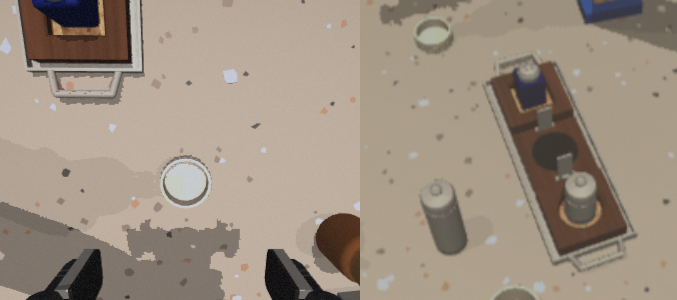

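The shaker stands in its pocket and the mill in its socket. The ramekin rim is centred at wrist pixel (325,183), about 2 mm from the TCP. Grasping it.

Request:
{"method": "servo_tool", "body": {
  "steps": [
    {"rx": 0,"ry": 0,"rz": 0,"x": -0.1,"y": 0.2,"z": 5,"grip": -1},
    {"rx": 0,"ry": 0,"rz": 0,"x": -0.1,"y": 0.2,"z": 10,"grip": -1},
    {"rx": 0,"ry": 0,"rz": 0,"x": -0.1,"y": 0.2,"z": 15,"grip": -1},
    {"rx": 0,"ry": 0,"rz": 0,"x": -0.1,"y": 0.2,"z": 18,"grip": -1},
    {"rx": 0,"ry": 0,"rz": 0,"x": -0.1,"y": 0.2,"z": 19,"grip": -1},
    {"rx": 0,"ry": 0,"rz": 0,"x": -0.1,"y": 0.2,"z": 19.2,"grip": -1},
    {"rx": 0,"ry": 0,"rz": 0,"x": -0.1,"y": 0.2,"z": 19.2,"grip": -1}
  ]
}}

```text
t: 15.0
eef_pos: [0.5712, -0.3422, 0.0048]
ee_rot: [3.139, 0.001, 1.451]
ft_force: [-0.0, -1.0, 0.1]
opening: 0.0852
grip_force: 0.0
```

Request:
{"method": "servo_tool", "body": {
  "steps": [
    {"rx": 0,"ry": 0,"rz": 0,"x": 0,"y": 0,"z": 0,"grip": -0.4},
    {"rx": 0,"ry": 0,"rz": 0,"x": 0,"y": 0,"z": 0,"grip": 0},
    {"rx": 0,"ry": 0,"rz": 0,"x": 0,"y": 0,"z": 0,"grip": 1},
    {"rx": 0,"ry": 0,"rz": 0,"x": 0,"y": 0,"z": 0,"grip": 1},
    {"rx": 0,"ry": 0,"rz": 0,"x": 0,"y": 0,"z": 0,"grip": 1}
  ],
  "force": 25
}}

```text
t: 15.62
eef_pos: [0.5709, -0.3424, 0.0046]
ee_rot: [3.139, 0.001, 1.451]
ft_force: [-0.5, 0.9, 6.6]
opening: 0.0588
grip_force: 27.4
```

Request:
{"method": "servo_tool", "body": {
  "steps": [
    {"rx": 0,"ry": 0,"rz": 0,"x": 0,"y": 0,"z": -3,"grip": 1},
    {"rx": 0,"ry": 0,"rz": 0,"x": 0,"y": 0,"z": -8,"grip": 1},
    {"rx": 0,"ry": 0,"rz": 0,"x": 0,"y": 0,"z": -13.5,"grip": 1},
    {"rx": 0,"ry": 0,"rz": 0,"x": 3,"y": -1.2,"z": -17,"grip": 1},
    {"rx": 0,"ry": 0,"rz": 0,"x": 8,"y": -3,"z": -17,"grip": 1},
    {"rx": 0,"ry": 0,"rz": 0,"x": 13,"y": -5,"z": -17,"grip": 1},
    {"rx": 0,"ry": 0,"rz": 0,"x": 18,"y": -7,"z": -17,"grip": 1},
    {"rx": 0,"ry": 0,"rz": 0,"x": 23,"y": -9,"z": -17,"grip": 1},
    {"rx": 0,"ry": 0,"rz": 0,"x": 27,"y": -10.3,"z": -17,"grip": 1},
    {"rx": 0,"ry": 0,"rz": 0,"x": 28.5,"y": -10.8,"z": -17,"grip": 1},
    {"rx": 0,"ry": 0,"rz": 0,"x": 28.5,"y": -10.8,"z": -17,"grip": 1},
    {"rx": 0,"ry": 0,"rz": 0,"x": 28.5,"y": -10.8,"z": -17,"grip": 1}
  ]
}}

```text
t: 17.12
eef_pos: [0.4974, -0.0469, 0.1729]
ee_rot: [3.141, 0.001, 1.45]
ft_force: [0.1, -0.9, -0.9]
opening: 0.0591
grip_force: 27.4
```

Run:
```python
from h import *
s=env.sense();print(s["eef_pos"],s["ee_rot"],s["ft_force"])
w=env.snapshot("wrist")[:,:,::-1];a=env.snapshot("scene")[:,:,::-1];cv2.imwrite("pics/w6.png",w)
cv2.imwrite("pics/m6.png",np.hstack([w[:340,140:500],cv2.resize(a[100:280,180:370],(359,340))]))
```

```text
[ 0.49737976 -0.04694259  0.17285542] [3.14103554e+00 5.23702558e-04 1.44960897e+00] [ 0.05232916 -0.90416627 -0.88041462]
```

View pics/m6.png

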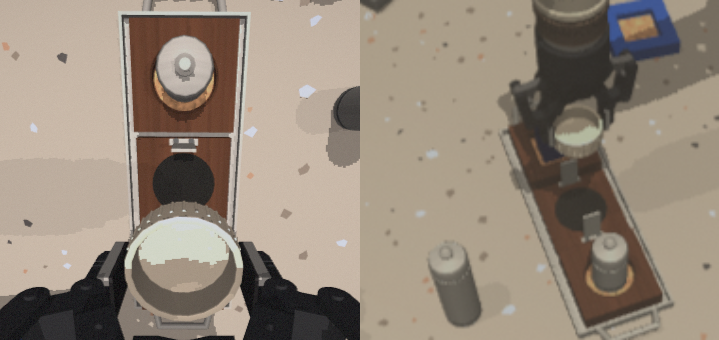

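Run:
```python
from h import *
s=env.sense()
print("rim",ray("wrist",(324,269.5),s["eef_pos"][2]+.0204,s)-s["eef_pos"])
for n,p,z in[("inlay L/R",(323.5,182),.017),("bar top+y",(324,143),.067),("mill knob",(324,64),.105),("socket",(324,83),.015)]:print(n,ray("wrist",p,z,s).round(4))
i=cv2.imread("pics/w6.png");cv2.imwrite("pics/z6.png",cv2.resize(i[20:340,230:420],None,fx=1.8,fy=1.8))
```

```text
rim [-0.00031232  0.00106948  0.0204    ]
inlay L/R [ 0.4969 -0.0443  0.017 ]
bar top+y [0.503  0.0025 0.067 ]
mill knob [0.5098 0.0592 0.105 ]
socket [0.5095 0.0556 0.015 ]
```

Request:
{"method": "servo_tool", "body": {
  "steps": [
    {"rx": 0,"ry": 0,"rz": 0,"x": 0.05,"y": 0,"z": 4,"grip": 1},
    {"rx": 0,"ry": 0,"rz": 0,"x": 0.05,"y": 0,"z": 8,"grip": 1},
    {"rx": 0,"ry": 0,"rz": 0,"x": 0.05,"y": 0,"z": 12,"grip": 1},
    {"rx": 0,"ry": 0,"rz": 0,"x": 0.05,"y": 0,"z": 14,"grip": 1},
    {"rx": 0,"ry": 0,"rz": 0,"x": 0.05,"y": 0,"z": 14.6,"grip": 1},
    {"rx": 0,"ry": 0,"rz": 0,"x": 0.05,"y": 0,"z": 14.9,"grip": 1},
    {"rx": 0,"ry": 0,"rz": 0,"x": 0.05,"y": 0,"z": 14.9,"grip": 1},
    {"rx": 0,"ry": 0,"rz": 0,"x": 0.05,"y": 0,"z": 14.9,"grip": 1}
  ]
}}

```text
t: 18.23
eef_pos: [0.4978, -0.0455, 0.0247]
ee_rot: [3.14, -0.0, 1.451]
ft_force: [-0.7, -0.6, -0.5]
opening: 0.0588
grip_force: 27.4
```

Request:
{"method": "servo_tool", "body": {
  "steps": [
    {"rx": 0,"ry": 0,"rz": 0,"x": 0,"y": 0,"z": 0.1,"grip": 1},
    {"rx": 0,"ry": 0,"rz": 0,"x": 0,"y": 0,"z": 0.2,"grip": 1},
    {"rx": 0,"ry": 0,"rz": 0,"x": 0,"y": 0,"z": 0.2,"grip": 1}
  ]
}}

```text
t: 18.6
eef_pos: [0.4969, -0.0453, 0.0218]
ee_rot: [-3.142, 0.0, 1.451]
ft_force: [-0.0, -0.6, -0.7]
opening: 0.0584
grip_force: 27.4
```

Request:
{"method": "servo_tool", "body": {
  "steps": [
    {"rx": 0,"ry": 0,"rz": 0,"x": 0,"y": 0,"z": 0.1,"grip": 1},
    {"rx": 0,"ry": 0,"rz": 0,"x": 0,"y": 0,"z": 0.15,"grip": 1},
    {"rx": 0,"ry": 0,"rz": 0,"x": 0,"y": 0,"z": 0.15,"grip": 1}
  ]
}}

```text
t: 18.98
eef_pos: [0.497, -0.0453, 0.0216]
ee_rot: [3.141, -0.0, 1.451]
ft_force: [-3.9, 0.4, 10.0]
opening: 0.0589
grip_force: 28.2
```

Request:
{"method": "servo_tool", "body": {
  "steps": [
    {"rx": 0,"ry": 0,"rz": 0,"x": 0,"y": 0,"z": -0.1,"grip": -0.5},
    {"rx": 0,"ry": 0,"rz": 0,"x": 0,"y": 0,"z": -0.1,"grip": -0.7},
    {"rx": 0,"ry": 0,"rz": 0,"x": 0,"y": 0,"z": -1,"grip": -0.7},
    {"rx": 0,"ry": 0,"rz": 0,"x": 0,"y": 0,"z": -6,"grip": -0.7},
    {"rx": 0,"ry": 0,"rz": 0,"x": 0,"y": 0,"z": -12,"grip": -0.7},
    {"rx": 0,"ry": 0,"rz": 0,"x": 0,"y": 0,"z": -17.5,"grip": -1},
    {"rx": 0,"ry": 0,"rz": 0,"x": 0,"y": 0,"z": -18,"grip": -1},
    {"rx": 0,"ry": 0,"rz": 0,"x": 0,"y": 0,"z": -18,"grip": -1}
  ]
}}

```text
t: 19.98
eef_pos: [0.497, -0.0454, 0.2007]
ee_rot: [3.141, -0.0, 1.451]
ft_force: [-1.0, 0.3, 0.3]
opening: 0.0853
grip_force: 0.0
```

Run:
```python
from h import *
s=env.sense();print(s["eef_pos"],s["ee_rot"],s["ft_force"])
w=env.snapshot("wrist")[:,:,::-1];cv2.imwrite("pics/w7.png",w)
cv2.imwrite("pics/z7.png",cv2.resize(w[20:300,230:420],None,fx=2.1,fy=2.1))
```

```text
[ 0.49702783 -0.04539882  0.20070438] [ 3.14053629e+00 -1.70504399e-05  1.45079201e+00] [-1.00783921  0.28229039  0.32842143]
```

View pics/z7.png

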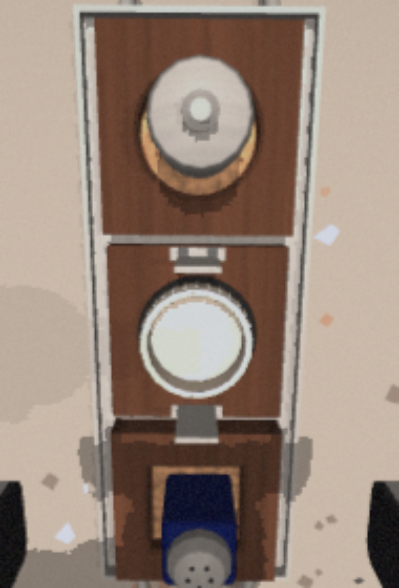

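Run:
```python
from h import *
s=env.sense()
f=lambda a,b,z:ray("wrist",(230+a/2.1,20+b/2.1),z,s).round(4)
print("rim",f(196,341,.042),"up flange inner",f(198,270,.017),"up top",f(198,252,.067),f(198,262,.067),"low flange inner",f(195,406,.017),"low top",f(196,441,.067),f(196,432,.067))
print("holder L,R edges",f(108,330,.017),f(287,330,.017),"seams",f(200,240,.017),f(195,418,.017))
```

```text
rim [ 0.4953 -0.0432  0.042 ] up flange inner [ 0.5004 -0.0097  0.017 ] up top [0.502  0.0045 0.067 ] [ 0.5015 -0.      0.067 ] low flange inner [ 0.4893 -0.0882  0.017 ] low top [ 0.4899 -0.0889  0.067 ] [ 0.4905 -0.084   0.067 ]
holder L,R edges [ 0.4459 -0.0371  0.017 ] [ 0.5463 -0.049   0.017 ] seams [0.5033 0.0061 0.017 ] [ 0.4884 -0.0957  0.017 ]
```

The first ramekin is centred between the bars to within about 2 mm, and the mill and shaker are standing. On to the second ramekin.

Request:
{"method": "servo_tool", "body": {
  "steps": [
    {"rx": 0,"ry": 0,"rz": 0,"x": 5,"y": -1.2,"z": 0,"grip": -1},
    {"rx": 0,"ry": 0,"rz": 0,"x": 10.5,"y": -2.6,"z": 0,"grip": -1},
    {"rx": 0,"ry": 0,"rz": 0,"x": 16,"y": -4,"z": 0,"grip": -1},
    {"rx": 0,"ry": 0,"rz": 0,"x": 21.5,"y": -5.5,"z": 0,"grip": -1},
    {"rx": 0,"ry": 0,"rz": 0,"x": 27,"y": -7,"z": 0,"grip": -1},
    {"rx": 0,"ry": 0,"rz": 0,"x": 32.5,"y": -8.4,"z": 0,"grip": -1},
    {"rx": 0,"ry": 0,"rz": 0,"x": 37,"y": -9.6,"z": 0,"grip": -1},
    {"rx": 0,"ry": 0,"rz": 0,"x": 39,"y": -10,"z": 0,"grip": -1},
    {"rx": 0,"ry": 0,"rz": 0,"x": 39,"y": -10,"z": 0,"grip": -1},
    {"rx": 0,"ry": 0,"rz": 0,"x": 39,"y": -10,"z": 0,"grip": -1}
  ]
}}

```text
t: 21.28
eef_pos: [0.4442, 0.3523, 0.1994]
ee_rot: [-3.14, 0.002, 1.45]
ft_force: [-0.3, 0.3, 0.2]
opening: 0.0852
grip_force: 0.0
```

Run:
```python
from h import *
s=env.sense();print(s["eef_pos"],s["ee_rot"])
w=np.ascontiguousarray(env.snapshot("wrist")[:,:,::-1]);cv2.imwrite("pics/w8.png",w)
g=cv2.GaussianBlur(cv2.cvtColor(w,cv2.COLOR_BGR2GRAY),(3,3),0)[130:240,250:400]
print(ray("wrist",(324,182.4),.025,s))
for c in (cv2.HoughCircles(g,cv2.HOUGH_GRADIENT,1,15,param1=100,param2=15,minRadius=20,maxRadius=34)[0][:4]): print(c+[250,130,0],ray("wrist",(c[0]+250,c[1]+130),.025,s))
cv2.imwrite("pics/m8.png",w[100:280,200:450])
```

```text
[0.44423437 0.35227954 0.19941305] [-3.14034455e+00  2.11330235e-03  1.44957798e+00]
[0.44360085 0.34974169 0.025     ]
[321.5        178.5         22.39999962] [0.4412762  0.35470157 0.025     ]
```

View pics/m8.png

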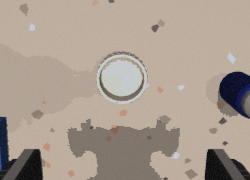

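The rim is centred at wrist pixel (322,178), about 3 mm off. That uses up my picture allowance, so the rest goes by numbers.

Request:
{"method": "servo_tool", "body": {
  "steps": [
    {"rx": 0,"ry": 0,"rz": 0,"x": 0.25,"y": -0.25,"z": 5,"grip": -1},
    {"rx": 0,"ry": 0,"rz": 0,"x": 0.25,"y": -0.25,"z": 10,"grip": -1},
    {"rx": 0,"ry": 0,"rz": 0,"x": 0.25,"y": -0.25,"z": 15,"grip": -1},
    {"rx": 0,"ry": 0,"rz": 0,"x": 0.25,"y": -0.25,"z": 18.4,"grip": -1},
    {"rx": 0,"ry": 0,"rz": 0,"x": 0.25,"y": -0.25,"z": 19.3,"grip": -1},
    {"rx": 0,"ry": 0,"rz": 0,"x": 0.25,"y": -0.25,"z": 19.5,"grip": -1},
    {"rx": 0,"ry": 0,"rz": 0,"x": 0.25,"y": -0.25,"z": 19.5,"grip": -1}
  ]
}}

```text
t: 22.2
eef_pos: [0.4435, 0.3571, 0.007]
ee_rot: [3.139, -0.002, 1.45]
ft_force: [0.3, 0.9, -0.6]
opening: 0.0854
grip_force: 0.0
```

Request:
{"method": "servo_tool", "body": {
  "steps": [
    {"rx": 0,"ry": 0,"rz": 0,"x": 0,"y": 0,"z": 0,"grip": -0.4},
    {"rx": 0,"ry": 0,"rz": 0,"x": 0,"y": 0,"z": 0,"grip": 0},
    {"rx": 0,"ry": 0,"rz": 0,"x": 0,"y": 0,"z": 0,"grip": 1},
    {"rx": 0,"ry": 0,"rz": 0,"x": 0,"y": 0,"z": 0,"grip": 1},
    {"rx": 0,"ry": 0,"rz": 0,"x": 0,"y": 0,"z": 0,"grip": 1}
  ],
  "force": 25
}}

```text
t: 22.82
eef_pos: [0.4429, 0.3573, 0.0071]
ee_rot: [3.14, -0.002, 1.451]
ft_force: [-0.6, -0.7, 5.5]
opening: 0.0596
grip_force: 26.1
```

Request:
{"method": "servo_tool", "body": {
  "steps": [
    {"rx": 0,"ry": 0,"rz": 0,"x": 0,"y": 0,"z": -3,"grip": 1},
    {"rx": 0,"ry": 0,"rz": 0,"x": 0,"y": 0,"z": -8,"grip": 1},
    {"rx": 0,"ry": 0,"rz": 0,"x": 0,"y": 0,"z": -13.5,"grip": 1},
    {"rx": 0,"ry": 0,"rz": 0,"x": -4,"y": 1,"z": -17,"grip": 1},
    {"rx": 0,"ry": 0,"rz": 0,"x": -9.5,"y": 2.5,"z": -17,"grip": 1},
    {"rx": 0,"ry": 0,"rz": 0,"x": -15,"y": 4,"z": -17,"grip": 1},
    {"rx": 0,"ry": 0,"rz": 0,"x": -20.5,"y": 5.4,"z": -17,"grip": 1},
    {"rx": 0,"ry": 0,"rz": 0,"x": -26,"y": 6.8,"z": -17,"grip": 1},
    {"rx": 0,"ry": 0,"rz": 0,"x": -31.5,"y": 8.2,"z": -17,"grip": 1},
    {"rx": 0,"ry": 0,"rz": 0,"x": -36.5,"y": 9.5,"z": -17,"grip": 1},
    {"rx": 0,"ry": 0,"rz": 0,"x": -39.3,"y": 10.2,"z": -17,"grip": 1},
    {"rx": 0,"ry": 0,"rz": 0,"x": -39.3,"y": 10.2,"z": -17,"grip": 1}
  ]
}}

```text
t: 24.32
eef_pos: [0.4965, -0.0477, 0.1756]
ee_rot: [3.141, 0.0, 1.447]
ft_force: [-0.4, 1.0, -1.6]
opening: 0.0592
grip_force: 27.8
```

Run:
```python
from h import *
s=env.sense();print(s["eef_pos"],s["ee_rot"],s["ft_force"])
w=np.ascontiguousarray(env.snapshot("wrist")[:,:,::-1]);cv2.imwrite("pics/w9.png",w)
# compare held-dish extents with w6 (first dish held): vertical profile through the rim
for n in("w6","w9"):
    i=cv2.imread(f"pics/{n}.png");g=cv2.cvtColor(i,cv2.COLOR_BGR2GRAY).astype(float)
    best=[]
    for r0,c0 in((265,324),):
        t=g[230:325,255:395]
    globals()[n]=t.astype(np.uint8)
a=cv2.Canny(w6,60,150);b=cv2.Canny(w9,60,150)
print("phase shift",cv2.phaseCorrelate(w6.astype(np.float32),w9.astype(np.float32)),cv2.phaseCorrelate(a.astype(np.float32),b.astype(np.float32)))
for n,t in(("w6",w6),("w9",w9)):
    print(n,t[:,69].tolist()); print(t[40,::2].tolist())
```

```text
[ 0.49645092 -0.04771037  0.17561059] [3.14098498e+00 1.17081066e-04 1.44696672e+00] [-0.3680861   0.96841933 -1.61788433]
phase shift ((0.21284341032978205, 0.3479784486882238), 0.6267648199918093) ((-0.12910511578451178, 1.691772419518486), 0.6198080295213947)
w6 [212, 211, 211, 212, 211, 209, 212, 211, 210, 210, 211, 211, 211, 210, 210, 210, 211, 210, 211, 212, 209, 210, 212, 211, 212, 209, 212, 202, 153, 152, 152, 152, 152, 153, 154, 152, 150, 153, 152, 150, 153, 153, 153, 152, 154, 149, 153, 152, 152, 152, 151, 152, 154, 168, 169, 169, 168, 169, 168, 168, 168, 165, 116, 90, 91, 91, 92, 91, 90, 92, 90, 90, 91, 90, 87, 92, 90, 91, 89, 91, 89, 92, 93, 90, 96, 120, 172, 169, 167, 163, 159, 123, 88, 75, 94]
[18, 22, 14, 11, 15, 148, 152, 152, 125, 79, 79, 77, 78, 81, 125, 152, 152, 154, 151, 151, 151, 151, 151, 152, 153, 153, 151, 152, 152, 151, 154, 151, 152, 153, 151, 151, 149, 152, 153, 150, 152, 153, 151, 151, 150, 152, 154, 153, 151, 151, 150, 150, 150, 150, 133, 84, 86, 85, 83, 83, 89, 153, 150, 147, 21, 18, 20, 26, 24, 26]
w9 [206, 208, 206, 205, 207, 205, 206, 209, 206, 207, 203, 206, 207, 206, 207, 206, 204, 205, 207, 205, 203, 207, 205, 204, 204, 205, 205, 200, 150, 149, 148, 149, 146, 148, 151, 149, 146, 148, 147, 148, 149, 149, 147, 149, 150, 147, 149, 149, 148, 146, 146, 146, 148, 163, 162, 163, 164, 162, 162, 164, 162, 166, 163, 160, 134, 94, 86, 86, 85, 86, 88, 88, 86, 88, 88, 86, 88, 85, 85, 87, 86, 86, 87, 88, 85, 86, 95, 117, 170, 166, 163, 162, 150, 113, 127]
[10, 13, 26, 24, 12, 92, 149, 147, 143, 71, 77, 77, 78, 78, 125, 148, 150, 149, 146, 149, 148, 150, 150, 149, 148, 148, 149, 150, 147, 146, 149, 147, 151, 149, 147, 147, 148, 150, 145, 146, 148, 150, 147, 147, 147, 151, 149, 148, 147, 150, 149, 150, 148, 147, 150, 85, 82, 86, 81, 83, 147, 147, 145, 91, 26, 18, 18, 20, 14, 26]
```

Request:
{"method": "servo_tool", "body": {
  "steps": [
    {"rx": 0,"ry": 0,"rz": 0,"x": 0.2,"y": 0.05,"z": 4,"grip": 1},
    {"rx": 0,"ry": 0,"rz": 0,"x": 0.2,"y": 0.05,"z": 8,"grip": 1},
    {"rx": 0,"ry": 0,"rz": 0,"x": 0.2,"y": 0.05,"z": 11,"grip": 1},
    {"rx": 0,"ry": 0,"rz": 0,"x": 0.2,"y": 0.05,"z": 12,"grip": 1},
    {"rx": 0,"ry": 0,"rz": 0,"x": 0.2,"y": 0.05,"z": 12.3,"grip": 1},
    {"rx": 0,"ry": 0,"rz": 0,"x": 0.2,"y": 0.05,"z": 12.3,"grip": 1},
    {"rx": 0,"ry": 0,"rz": 0,"x": 0.2,"y": 0.05,"z": 12.3,"grip": 1}
  ]
}}

```text
t: 25.25
eef_pos: [0.4982, -0.0439, 0.0535]
ee_rot: [3.139, -0.0, 1.451]
ft_force: [-0.3, -0.6, -0.8]
opening: 0.0594
grip_force: 27.7
```

Request:
{"method": "servo_tool", "body": {
  "steps": [
    {"rx": 0,"ry": 0,"rz": 0,"x": -0.1,"y": -0.1,"z": 0,"grip": 1},
    {"rx": 0,"ry": 0,"rz": 0,"x": -0.1,"y": -0.1,"z": 0.2,"grip": 1},
    {"rx": 0,"ry": 0,"rz": 0,"x": -0.1,"y": -0.1,"z": 0.35,"grip": 1},
    {"rx": 0,"ry": 0,"rz": 0,"x": -0.1,"y": -0.1,"z": 0.4,"grip": 1},
    {"rx": 0,"ry": 0,"rz": 0,"x": -0.1,"y": -0.1,"z": 0.4,"grip": 1}
  ]
}}

```text
t: 25.88
eef_pos: [0.496, -0.0449, 0.0491]
ee_rot: [3.141, 0.0, 1.451]
ft_force: [-1.9, -0.4, 5.9]
opening: 0.0593
grip_force: 28.2
```

Request:
{"method": "servo_tool", "body": {
  "steps": [
    {"rx": 0,"ry": 0,"rz": 0,"x": 0,"y": 0,"z": -0.05,"grip": -0.5},
    {"rx": 0,"ry": 0,"rz": 0,"x": 0,"y": 0,"z": -0.05,"grip": -0.7},
    {"rx": 0,"ry": 0,"rz": 0,"x": 0,"y": 0,"z": -1,"grip": -0.7},
    {"rx": 0,"ry": 0,"rz": 0,"x": 0,"y": 0,"z": -6,"grip": -0.7},
    {"rx": 0,"ry": 0,"rz": 0,"x": 0,"y": 0,"z": -12,"grip": -0.7},
    {"rx": 0,"ry": 0,"rz": 0,"x": 0,"y": 0,"z": -16,"grip": -1},
    {"rx": 0,"ry": 0,"rz": 0,"x": 0,"y": 0,"z": -17,"grip": -1},
    {"rx": 0,"ry": 0,"rz": 0,"x": 0,"y": 0,"z": -17,"grip": -1}
  ]
}}

```text
t: 26.88
eef_pos: [0.4961, -0.0448, 0.2186]
ee_rot: [3.141, -0.0, 1.451]
ft_force: [0.0, -0.3, -0.3]
opening: 0.0855
grip_force: 0.0
```

Run:
```python
from h import *
s=env.sense();print(s["t"],s["eef_pos"],s["ee_rot"],s["opening"])
w=np.ascontiguousarray(env.snapshot("wrist")[:,:,::-1]);cv2.imwrite("pics/w10.png",w);cv2.imwrite("pics/s10.png",env.snapshot("scene")[:,:,::-1])
for n,z in(("w7",.042),("w10",.067)):
    i=cv2.imread(f"pics/{n}.png");hsv=cv2.cvtColor(i,cv2.COLOR_BGR2HSV)
    m=cv2.inRange(hsv,(0,0,150),(180,70,255));m[:148]=0;m[240:]=0;m[:,:288]=0;m[:,360:]=0
    m=cv2.morphologyEx(m,cv2.MORPH_CLOSE,np.ones((3,3)))
    for c in cv2.findContours(m,0,1)[0]:
        if cv2.contourArea(c)>400:
            c=cv2.convexHull(c);e=cv2.fitEllipse(c);cc,r=cv2.minEnclosingCircle(c);print(n,cv2.boundingRect(c),np.round(e[0],1),np.round(e[1],1),ray("wrist",e[0],z,s).round(4) if n=="w10" else "")
```

```text
26.875 [ 0.49614262 -0.04477654  0.21861062] [ 3.14060977e+00 -9.39527984e-06  1.45082108e+00] 0.08548060043776648
w7 (297, 156, 53, 54) [323.  182.6] [53.  53.5] 
w10 (288, 154, 67, 61) [320.9 216.1] [ 65.6 126.9] [ 0.4886 -0.0796  0.067 ]
```

Run:
```python
from h import *
s=env.sense();w=cv2.imread("pics/w10.png")
g=cv2.GaussianBlur(cv2.cvtColor(w,cv2.COLOR_BGR2GRAY),(3,3),0)
for n,z,i in(("w10",.067,g),):
  for c in cv2.HoughCircles(i[130:260,260:390],cv2.HOUGH_GRADIENT,1,4,param1=80,param2=14,minRadius=22,maxRadius=34)[0][:5]:print(c+[260,130,0],ray("wrist",(c[0]+260,c[1]+130),z,s).round(4))
print("row",g[180,280:370:2].tolist());print("col",g[130:270:2,323].tolist())
hsv=cv2.cvtColor(w,cv2.COLOR_BGR2HSV)
m=cv2.inRange(hsv,(0,0,185),(180,70,255));m[:140]=0;m[230:]=0;m[:,:285]=0;m[:,362:]=0
for c in cv2.findContours(m,0,1)[0]:
    if cv2.contourArea(c)>30:print(cv2.boundingRect(c),cv2.contourArea(c))
```

```text
[322.5        186.5         24.60000038] [ 0.4927 -0.0451  0.067 ]
[324.5        180.5         25.70000076] [ 0.4956 -0.0388  0.067 ]
[323.5 191.5  23.5] [ 0.4931 -0.0508  0.067 ]
[329.5        185.5         33.40000153] [ 0.5003 -0.0449  0.067 ]
[330.5        174.5         33.40000153] [ 0.5027 -0.033   0.067 ]
row [167, 184, 156, 74, 70, 68, 69, 72, 93, 189, 181, 159, 201, 208, 208, 208, 208, 208, 209, 208, 207, 208, 209, 209, 210, 210, 210, 210, 209, 210, 209, 196, 162, 188, 188, 87, 72, 73, 72, 71, 70, 74, 150, 186, 154]
col [82, 127, 120, 104, 191, 166, 89, 109, 185, 120, 35, 50, 118, 185, 180, 119, 169, 205, 181, 203, 210, 210, 210, 209, 208, 208, 208, 208, 209, 208, 209, 209, 208, 209, 209, 210, 210, 208, 143, 118, 115, 187, 172, 88, 89, 89, 135, 163, 73, 50, 50, 51, 51, 78, 118, 43, 19, 19, 20, 19, 22, 21, 20, 17, 21, 25, 30, 57, 71, 95]
(297, 156, 54, 59) 2179.5
```

Run:
```python
from h import *
s=env.sense();w=cv2.imread("pics/w10.png");m=env.camera_model("wrist");K=np.array(m["camera_matrix"]);M=np.array(m["mount"])
Rt=Ro.from_euler("xyz",s["ee_rot"]).as_matrix()
def pr(X):
    p=M[:3,:3].T@(Rt.T@(np.array(X)-s["eef_pos"])-M[:3,3]);q=K@p/p[2];return q[:2].round(1)
y=np.array([.1167,.9932,0]);c=np.array([.4965,-.0455,0])
for n,d,z in[("up outer top",.0445,.067),("up inner top",.0415,.067),("up inner base",.0415,.017),("lowdish rim+",.030,.042),("top foot+",.030,.043),("top rim+ out",.030,.067),("top rim+ in",.026,.067),("floor+ in",.026,.046),("floor- in",-.026,.046),("top rim- in",-.026,.067),("top rim- out",-.030,.067),("low inner base",-.0415,.017),("low inner top",-.0415,.067),("low outer top",-.0445,.067)]:print(n,pr(c+y*d+[0,0,z]))
g=cv2.cvtColor(w,cv2.COLOR_BGR2GRAY)
print({r:int(g[r,320:327].mean()) for r in range(130,250)})
```

```text
up outer top [326.1 144.6]
up inner top [326.1 147.5]
up inner base [325.9 142.6]
lowdish rim+ [326.  155.2]
top foot+ [326.  155.3]
top rim+ out [326.1 158.6]
top rim+ in [326.1 162.4]
floor+ in [326.  159.3]
floor- in [325.9 203.3]
top rim- in [326.  209.2]
top rim- out [326.  212.6]
low inner base [325.8 207.8]
low inner top [326.  222.3]
low outer top [326.  224.8]
{130: 76, 131: 98, 132: 136, 133: 137, 134: 132, 135: 79, 136: 82, 137: 162, 138: 190, 139: 188, 140: 180, 141: 96, 142: 88, 143: 88, 144: 98, 145: 153, 146: 198, 147: 189, 148: 120, 149: 51, 150: 30, 151: 29, 152: 40, 153: 75, 154: 110, 155: 132, 156: 200, 157: 203, 158: 187, 159: 121, 160: 120, 161: 132, 162: 162, 163: 211, 164: 208, 165: 195, 166: 172, 167: 185, 168: 208, 169: 210, 170: 210, 171: 210, 172: 210, 173: 210, 174: 210, 175: 209, 176: 210, 177: 208, 178: 208, 179: 208, 180: 208, 181: 208, 182: 207, 183: 209, 184: 207, 185: 208, 186: 208, 187: 208, 188: 208, 189: 208, 190: 209, 191: 208, 192: 209, 193: 208, 194: 208, 195: 209, 196: 208, 197: 208, 198: 208, 199: 209, 200: 210, 201: 210, 202: 210, 203: 210, 204: 209, 205: 199, 206: 125, 207: 117, 208: 117, 209: 116, 210: 114, 211: 127, 212: 208, 213: 209, 214: 184, 215: 89, 216: 88, 217: 89, 218: 88, 219: 88, 220: 88, 221: 92, 222: 129, 223: 191, 224: 182, 225: 99, 226: 71, 227: 57, 228: 50, 229: 50, 230: 51, 231: 51, 232: 51, 233: 52, 234: 51, 235: 52, 236: 74, 237: 119, 238: 123, 239: 112, 240: 18, 241: 19, 242: 17, 243: 18, 244: 18, 245: 17, 246: 21, 247: 16, 248: 19, 249: 22}
```

Run:
```python
import cv2,numpy as np
w=cv2.imread("pics/w10.png");g=cv2.cvtColor(w,cv2.COLOR_BGR2GRAY)
for r in(146,223):print(r,{c:int(g[r-1:r+1,c].mean()) for c in range(306,346)})
for r in(186,):print(r,{c:int(g[r-2:r+3,c].mean()) for c in list(range(290,306))+list(range(342,358))})
for r in(110,186):
    print(r,g[r-1:r+2,265:380].mean(0).astype(int).tolist())
```

```text
146 {306: 74, 307: 77, 308: 78, 309: 79, 310: 81, 311: 79, 312: 81, 313: 88, 314: 128, 315: 175, 316: 175, 317: 177, 318: 174, 319: 178, 320: 177, 321: 176, 322: 176, 323: 175, 324: 175, 325: 176, 326: 176, 327: 176, 328: 174, 329: 170, 330: 164, 331: 157, 332: 164, 333: 167, 334: 166, 335: 152, 336: 78, 337: 81, 338: 80, 339: 75, 340: 76, 341: 75, 342: 77, 343: 78, 344: 73, 345: 73}
223 {306: 77, 307: 78, 308: 75, 309: 74, 310: 73, 311: 76, 312: 76, 313: 74, 314: 100, 315: 158, 316: 161, 317: 162, 318: 160, 319: 162, 320: 163, 321: 161, 322: 159, 323: 159, 324: 160, 325: 160, 326: 160, 327: 160, 328: 159, 329: 154, 330: 155, 331: 160, 332: 163, 333: 155, 334: 113, 335: 75, 336: 75, 337: 75, 338: 73, 339: 70, 340: 71, 341: 74, 342: 76, 343: 77, 344: 73, 345: 76}
186 {290: 70, 291: 68, 292: 70, 293: 69, 294: 72, 295: 88, 296: 149, 297: 207, 298: 205, 299: 181, 300: 87, 301: 135, 302: 208, 303: 208, 304: 208, 305: 208, 342: 209, 343: 208, 344: 199, 345: 141, 346: 105, 347: 174, 348: 209, 349: 204, 350: 159, 351: 82, 352: 75, 353: 73, 354: 71, 355: 72, 356: 73, 357: 73}
110 [185, 186, 1
[... 347 characters left out ...]
, 74, 73, 76, 78, 75, 75, 78, 75, 78, 75, 72, 72, 75, 77, 76, 76, 76, 78, 79, 79, 78, 108, 175, 191, 183, 174, 124, 97, 175, 201, 196, 186, 183]
186 [172, 172, 172, 174, 172, 174, 173, 174, 174, 173, 175, 183, 176, 113, 102, 183, 182, 183, 187, 175, 111, 67, 69, 70, 69, 70, 69, 70, 69, 71, 90, 151, 208, 205, 180, 81, 132, 207, 208, 208, 208, 208, 208, 208, 208, 209, 208, 208, 209, 208, 209, 209, 208, 207, 209, 207, 207, 208, 208, 208, 209, 208, 208, 210, 209, 209, 210, 210, 210, 211, 211, 210, 210, 210, 210, 208, 209, 209, 209, 200, 149, 106, 174, 210, 205, 162, 86, 74, 74, 73, 73, 73, 73, 69, 71, 70, 71, 70, 111, 191, 188, 175, 173, 162, 85, 119, 194, 193, 188, 186, 186, 186, 186, 185, 185]
```

The bars' tops bracket the dish in the same plane, so I can read the offset directly. The top ramekin sits about 3 mm towards -y and 1.4 mm towards -x, while the lower one is centred. I'll regrasp the top one and nudge it.

Request:
{"method": "servo_tool", "body": {
  "steps": [
    {"rx": 0,"ry": 0,"rz": 0,"x": 0,"y": 0,"z": 5,"grip": -1},
    {"rx": 0,"ry": 0,"rz": 0,"x": 0,"y": 0,"z": 10,"grip": -0.8},
    {"rx": 0,"ry": 0,"rz": 0,"x": 0,"y": 0,"z": 14.5,"grip": -0.8},
    {"rx": 0,"ry": 0,"rz": 0,"x": 0,"y": 0,"z": 16.5,"grip": -0.8},
    {"rx": 0,"ry": 0,"rz": 0,"x": 0,"y": 0,"z": 16.9,"grip": -0.8},
    {"rx": 0,"ry": 0,"rz": 0,"x": 0,"y": 0,"z": 16.9,"grip": -0.6},
    {"rx": 0,"ry": 0,"rz": 0,"x": 0,"y": 0,"z": 16.9,"grip": 0},
    {"rx": 0,"ry": 0,"rz": 0,"x": 0,"y": 0,"z": 16.9,"grip": 1},
    {"rx": 0,"ry": 0,"rz": 0,"x": 0,"y": 0,"z": 16.9,"grip": 1},
    {"rx": 0,"ry": 0,"rz": 0,"x": 0,"y": 0,"z": 16.9,"grip": 1}
  ],
  "force": 25
}}

```text
t: 28.22
eef_pos: [0.4968, -0.0448, 0.0502]
ee_rot: [3.14, -0.0, 1.451]
ft_force: [-0.6, -0.1, 4.9]
opening: 0.0597
grip_force: 27.6
```

Request:
{"method": "servo_tool", "body": {
  "steps": [
    {"rx": 0,"ry": 0,"rz": 0,"x": 0,"y": 0,"z": -0.4,"grip": 1},
    {"rx": 0,"ry": 0,"rz": 0,"x": 0,"y": 0,"z": -0.8,"grip": 1},
    {"rx": 0,"ry": 0,"rz": 0,"x": 0.3,"y": 0.1,"z": -0.8,"grip": 1},
    {"rx": 0,"ry": 0,"rz": 0,"x": 0.3,"y": 0.1,"z": -0.8,"grip": 1},
    {"rx": 0,"ry": 0,"rz": 0,"x": 0.3,"y": 0.1,"z": -0.8,"grip": 1}
  ]
}}

```text
t: 28.85
eef_pos: [0.4972, -0.0418, 0.0571]
ee_rot: [-3.141, 0.0, 1.451]
ft_force: [0.3, 0.2, -0.8]
opening: 0.0598
grip_force: 27.3
```

Request:
{"method": "servo_tool", "body": {
  "steps": [
    {"rx": 0,"ry": 0,"rz": 0,"x": 0,"y": 0.05,"z": 0.3,"grip": 1},
    {"rx": 0,"ry": 0,"rz": 0,"x": 0,"y": 0.05,"z": 0.5,"grip": 1},
    {"rx": 0,"ry": 0,"rz": 0,"x": 0,"y": 0.05,"z": 0.65,"grip": 1},
    {"rx": 0,"ry": 0,"rz": 0,"x": 0,"y": 0.05,"z": 0.75,"grip": 1},
    {"rx": 0,"ry": 0,"rz": 0,"x": 0,"y": 0.05,"z": 0.75,"grip": 1}
  ]
}}

```text
t: 29.48
eef_pos: [0.4977, -0.042, 0.0502]
ee_rot: [-3.142, 0.0, 1.451]
ft_force: [-1.5, 0.6, 2.9]
opening: 0.0588
grip_force: 27.6
```

In contact at the same height. Releasing, lifting and measuring again.

Request:
{"method": "servo_tool", "body": {
  "steps": [
    {"rx": 0,"ry": 0,"rz": 0,"x": 0,"y": 0,"z": 0,"grip": -0.5},
    {"rx": 0,"ry": 0,"rz": 0,"x": 0,"y": 0,"z": 0,"grip": -0.7},
    {"rx": 0,"ry": 0,"rz": 0,"x": 0,"y": 0,"z": -1,"grip": -0.7},
    {"rx": 0,"ry": 0,"rz": 0,"x": 0,"y": 0,"z": -6,"grip": -0.7},
    {"rx": 0,"ry": 0,"rz": 0,"x": 0,"y": 0,"z": -12,"grip": -0.7},
    {"rx": 0,"ry": 0,"rz": 0,"x": -0.3,"y": -0.1,"z": -16,"grip": -1},
    {"rx": 0,"ry": 0,"rz": 0,"x": -0.3,"y": -0.1,"z": -16.9,"grip": -1},
    {"rx": 0,"ry": 0,"rz": 0,"x": -0.3,"y": -0.1,"z": -16.9,"grip": -1}
  ]
}}

```text
t: 30.48
eef_pos: [0.4967, -0.0448, 0.2193]
ee_rot: [3.14, -0.0, 1.451]
ft_force: [-0.6, 0.3, -0.6]
opening: 0.0854
grip_force: 0.0
```

Run:
```python
from h import *
s=env.sense();print(s["eef_pos"],s["ee_rot"],s["opening"])
w=np.ascontiguousarray(env.snapshot("wrist")[:,:,::-1]);cv2.imwrite("pics/w11.png",w);cv2.imwrite("pics/s11.png",env.snapshot("scene")[:,:,::-1])
g=cv2.cvtColor(w,cv2.COLOR_BGR2GRAY)
print({r:int(g[r,320:327].mean()) for r in list(range(143,172))+list(range(198,228))})
for r in(146,186,223):print(r,{c:int(g[r-1:r+2,c].mean()) for c in (range(310,340) if r!=186 else list(range(290,306))+list(range(342,358)))})
# look-alikes & tall pieces unmoved: difference of scene before/after
a=cv2.cvtColor(cv2.imread("pics/scene0.png"),6);b=cv2.cvtColor(cv2.imread("pics/s11.png"),6);d=cv2.absdiff(a,b)
for n,(x,y) in dict(tall=(230,250),deep=(272,310),rnd=(343,358)).items():print(n,d[y-25:y+25,x-15:x+15].mean().round(1))
```

```text
[ 0.49670865 -0.04484903  0.2192927 ] [ 3.14027981e+00 -6.41715451e-05  1.45074737e+00] 0.08544317763714693
{143: 89, 144: 99, 145: 153, 146: 199, 147: 190, 148: 120, 149: 50, 150: 31, 151: 29, 152: 41, 153: 80, 154: 116, 155: 119, 156: 136, 157: 116, 158: 131, 159: 137, 160: 209, 161: 202, 162: 200, 163: 159, 164: 175, 165: 184, 166: 210, 167: 210, 168: 210, 169: 210, 170: 210, 171: 209, 198: 209, 199: 209, 200: 210, 201: 209, 202: 204, 203: 167, 204: 115, 205: 116, 206: 117, 207: 117, 208: 130, 209: 194, 210: 207, 211: 199, 212: 111, 213: 88, 214: 89, 215: 89, 216: 89, 217: 88, 218: 89, 219: 88, 220: 89, 221: 99, 222: 148, 223: 190, 224: 179, 225: 73, 226: 71, 227: 60}
146 {310: 79, 311: 78, 312: 79, 313: 104, 314: 163, 315: 180, 316: 181, 317: 180, 318: 180, 319: 182, 320: 182, 321: 182, 322: 181, 323: 180, 324: 180, 325: 180, 326: 180, 327: 181, 328: 179, 329: 177, 330: 177, 331: 179, 332: 181, 333: 183, 334: 169, 335: 97, 336: 78, 337: 79, 338: 78, 339: 75}
186 {290: 69, 291: 68, 292: 71, 293: 72, 294: 74, 295: 73, 296: 113, 297: 189, 298: 208, 299: 198, 300: 139, 301: 92, 302: 150, 303: 209, 304: 209, 305: 209, 342: 209, 343: 208, 344: 206, 345: 182, 346: 95, 347: 119, 348: 198, 349: 210, 350: 199, 351: 135, 352: 73, 353: 72, 354: 71, 355: 74, 356: 73, 357: 72}
223 {310: 73, 311: 73, 312: 73, 313: 86, 314: 135, 315: 171, 316: 173, 317: 174, 318: 176, 319: 175, 320: 175, 321: 173, 322: 172, 323: 171, 324: 172, 325: 173, 326: 174, 327: 174, 328: 170, 329: 167, 330: 165, 331: 171, 332: 163, 333: 132, 334: 75, 335: 75, 336: 77, 337: 74, 338: 71, 339: 72}
tall 1.5
deep 2.0
rnd 1.8
```

The rim centre is now at (323.6,185.6) against (324.2,185.6) for the bars, so it is centred to within 1 mm. The look-alikes haven't moved. Handing in.

```bash
python3 -c "
from workcell import env
print(env.sign_off())"
```

```text
the job is handed in; nothing more can be done
None
```

The caddy is made up and handed in at about 30 s: mill in the round socket, salt shaker in the square pocket, and the two shallow ramekins stacked and centred between the bars to within about 1 mm, with the look-alikes where they were.

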